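# Pack the penetrometer kit

### The arm

A 6-joint arm with a two-finger parallel gripper is mounted at the origin on the work surface. World frame = base frame: x ahead of the robot, y to its left, z up, the work surface at z = 0. Lengths are in m, angles in rad, forces in N, time in s.
With the tool pointing down it reaches from about 0.35 to 0.85 m from the base axis. Payload 8.1 kg.
Tool frame: the origin (TCP) lies between the finger pads; the fingertips stand nose_length ahead of it and the grasp point (between the pads) lies 2 mm behind it (nose_length is the distance from the TCP to the fingertips, in m); z points along the fingers, x is the direction in which the jaws open and shut, and the axes are right-handed (so a half turn about z gives the same grasp; the last joint's range is limited). The gripper opens to 93 mm and grips with 3 to 60 N. Pads are 15 mm wide; open, the fingers measure 128 mm over their backs; the gripper's body (75 mm by 188 mm) begins 65 mm behind the grasp point.
Start: joints at [-0.085, 0.13, 1.488, -0, 1.523, -0.085], TCP at [0.6, 0, 0.236] pointing down, gripper open.
Joint ranges: [-2.96, 2.96], [-0.89, 2.26], [0.02, 2.5], [-1.34, 4.48], [0, 2.73], [-2.66, 2.66]. Speed limits (rad/s): [2.39, 2.39, 2.79, 3.14, 3.14, 3.14].

### API

Orientations are given as a rotation vector (axis times angle).
In Python, from plant import * gives the robot as it stands.
- The arm moves only by the tool carry_out, never from a script. Its argument "steps" is a list of rows, each an object with "xyz": the shift along the world's x, y, z in cm, a list of three; "rot": the turn, a rotation vector about the world's x, y, z in degrees, a list of three. In form: [{"xyz": [tx, ty, tz], "rot": [rx, ry, rz]}, ...]. A call has 1 to 10 rows; each row is the pose to reach, as a shift and turn from the pose commanded when the call began; what a row does not reach only later rows make up. A row lasts 1/10 s, in which the tool goes at most 50 mm and 8.59 degrees, less where a joint would pass 70% of its speed; a pose out of reach is approached as far as the arm can. A call with a gripper value outside its range is refused whole. "grip" is the opening, from 0 (shut) to 1 (fully open), set as the call begins (left out, the last holds). The fingers move at their own pace and stop on an object; "force" is the grip in N (left out, the last holds). Time passes only in rows, so rows that repeat a pose let the fingers close. It gives the time, the measured TCP pose, the force and the opening at its end, in the units of the state.
- read_state(): the state, without advancing time (a new reading comes with each control period).
- read_camera(name): name is "scene" or "side" or "wrist"; returns the picture (480x640x3 uint8, red, green, blue); there is no depth.
- calibration(name): a dict with "fov_y" (degrees; the focal length in pixels is half the picture's height over the tangent of half this angle, whatever the lens; pixels are square), "cx", "cy" (the principal point, pixels), "xyz" and "attitude" of the camera in the world. Camera axes: x right, y down, z forward; pixel columns grow to the right and rows downward; lengths in m; the calibration is good to about 2 mm. A picture is of the moment at which its call begins: read the wrist's pose just before it. calibration takes no time and is no camera call; for the wrist camera it gives the pose at the moment of the call.
- close_job(): hands the job in, once; it reports no verdict.
The state is a dict: "t": time; "q": joint angles; "dq": joint speeds; "joint_torque": joint torques, N m; "tool_pos": TCP position; "orientation": TCP orientation; "force": force on the tool from outside, world axes, zero at the start; "wrist_torque": the same for the moment, N m; "opening": finger opening in m.
Only numpy, scipy, OpenCV 4.12 (cv2) and the standard library are available. Lean on these libraries where they do the work, as an engineer would, in place of code of your own. Each camera call takes 0.05 s, during which the arm holds its last target.

### The job

Pack the washed penetrometer kit from the drying mat into the blue tray: set the brass cup, the brass weight, the green-capped needle tube and the orange stopwatch each down in the foam pocket cut to its shape, cup upright, stopwatch face up, all lying flat on the pocket floor and let go. Set them down, do not drop them in, and leave the aluminium cup and the steel weight where they are, for they belong to another instrument.

Things in the scene. Friction and masses are not known exactly. Their poses are not given: they have to be found in the camera images.
- cup: Brass sample cup, open at the top, round, 55 mm outside diameter, 35 mm high, 3 mm wall, about 110 g, standing upright on the pale blue-green mat (3 mm thick, on the bench). Origin: centre of its underside, z up.
- weight: Brass cylinder weight, 28 mm diameter, 22 mm high, about 100 g, standing on the mat, a shallow groove round it and a dark 8 mm bore mark on top. Origin: centre of its underside, z up.
- tube: Clear needle tube with a green hexagonal cap, lying on the mat; 78 mm long, 16 mm thick (cap corners 18.5 mm), 30 g. Origin: on its axis at mid-length (8 mm above what it lies on). Its x axis is the tube's axis, the cap at +x (the last 22 mm). Mid-length is on the clear part: grip it across there, the fingertips below the axis.
- watch: Orange stopwatch with a dark face, lying face up on the mat; 60 mm along its x, 48 mm along its y, 18 mm thick, with three small black buttons on its +x end; about 70 g. Origin: centre of its underside, z up.
- tin_cup: Look-alike, not of this kit: aluminium (silver) cup of the same shape and size as the brass cup, 50 g. Origin: centre of its underside.
- steel_weight: Look-alike, not of this kit: steel (silver) cylinder of the same shape and size as the brass weight, 100 g. Origin: centre of its underside.
- nest_cup: Insert of the blue tray for the brass cup: fixed black foam, 104 x 104 x 20 mm, with a round yellow-floored pocket 73 mm wide, 12 mm deep. Origin: centre of the insert's underside (6 mm above the bench); pocket floor 8 mm, foam top 20 mm above the origin (2 mm above the tray's rim). The four inserts lie two by two, touching, any of them in any of the four places.
- nest_weight: Insert, same outside and origin, for the brass weight: round pocket 46 mm wide and 9 mm deep; pocket floor 11 mm above the origin.
- nest_tube: Insert, same outside and origin, for the needle tube: pocket 94 mm along its x by 34 mm along its y, 8 mm deep, yellow floor 12 mm above the origin; a black finger channel 46 mm wide and equally deep crosses the whole insert along its y at the middle. The tube lies along x, cap at either end.
- nest_watch: Insert, same outside and origin, for the stopwatch: pocket 78 mm along its x by 66 mm along its y, 8 mm deep, yellow floor 12 mm above the origin; a black finger channel 46 mm wide and equally deep crosses the whole insert along its y at the middle. The stopwatch lies along x, either way round.
There are look-alikes about, which are no part of the job. Leave any purple look-alike of the weight alone. Of the things that look like the tube, take the one that is farthest to the robot's left at the start.

How it is judged:
By the outcome, as a careful person would: the job done as asked, in the order asked, and still so for the second after the job is handed in, with the robot touching nothing.
It also fails if it takes over 96 s, if anything falls off the work surface, if the arm or the gripper's body presses on something with over 40 N, if the wrist force passes 120 N, or if a joint passes its speed limit or range.

## Working session

There is one attempt and no reset: what is moved stays moved. The work goes in short steps, Python scripts to look and compute and a tool call to move; the robot and the scene stay as the last step left them, time stands still between calls to the robot, and variables do not carry over. Pictures are saved under pics/ and viewed, and the job is handed in when it is done.

Besides the shell and the picture viewer there is one more tool, called after ">>>" as a command line: name --argument value ..., lists and objects as JSON in quotes. carry_out: Moves the arm, as the interface text tells. Its arguments: {"type":"object","properties":{"steps":{"type":"array","items":{"type":"object","properties":{"xyz":{"type":"array","items":{"type":"number"}},"rot":{"type":"array","items":{"type":"number"}}}}},"grip":{"type":"number"},"force":{"type":"number"}},"required":["steps"]}

```bash
ls; mkdir -p pics; python3 - <<'E'
from plant import *
import cv2
print(read_state())
for n in ["scene","side","wrist"]:
    print(n,calibration(n))
    cv2.imwrite(f"pics/{n}0.png",cv2.cvtColor(read_camera(n),cv2.COLOR_RGB2BGR))
try: print(nose_length)
except Exception as e: print(e)
print([k for k in dir() if k[0]!='_'])
E
```

```text
pics
{'t': 0.0, 'q': array([-8.54323700e-02,  1.31150595e-01,  1.48926600e+00,  1.11727750e-05,
        1.52301082e+00, -8.53736475e-02]), 'dq': array([ 0.00101538, -0.00031096,  0.00038211, -0.00052445, -0.00129317,
       -0.00100816]), 'joint_torque': array([-1.61290725e-03, -5.59853125e+01, -4.91755986e+01,  7.67333270e-02,
        3.59135563e-02, -2.97389461e-04]), 'tool_pos': array([5.99462020e-01, 5.30308139e-05, 2.34601036e-01]), 'orientation': array([-3.14142372e+00,  9.30904780e-05,  2.86988564e-03]), 'force': array([ 0.0166405 , -0.32427053,  0.18660305]), 'wrist_torque': array([0.0113568 , 0.00209291, 0.03948218]), 'opening': 0.09308025065389318}
scene {'fov_y': 53.35393918257745, 'cx': 316.75173580244035, 'cy': 238.82676188145376, 'xyz': array([0.96530697, 0.49100096, 0.50558981]), 'attitude': array([-0.90217104, -2.32967634,  1.21759695])}
side {'fov_y': 44.789316495889565, 'cx': 331.03311799126345, 'cy': 250.28448455894414, 'xyz': array([ 0.06739587, -0.80322137,  0.61331908]), 'attitude': array([-2.06517631,  0.50451442, -0.30300619])}
wrist {'fov_y': 71.86226221553756, 'cx': 322.53951022442544, 'cy': 235.45546749278355, 'xyz': array([0.59996986, 0.08155628, 0.38243758]), 'attitude': array([ 2.84637479e+00,  5.66789208e-04, -1.28505433e-03])}
0.017
['IKError', 'calibration', 'close_job', 'cv2', 'n', 'nose_length', 'read_camera', 'read_state']
```

View pics/scene0.png

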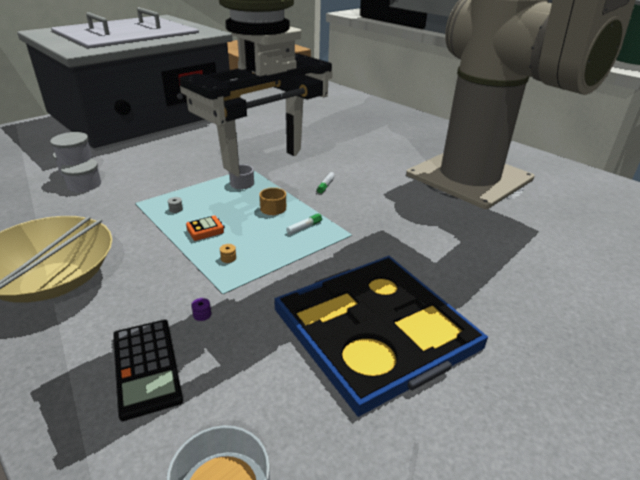

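View pics/side0.png

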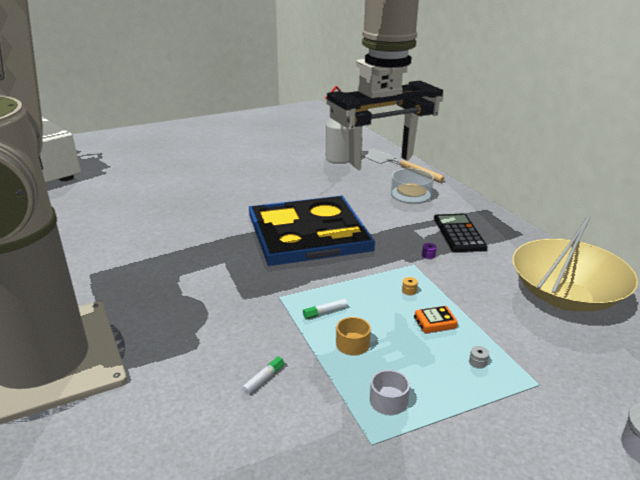

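View pics/wrist0.png

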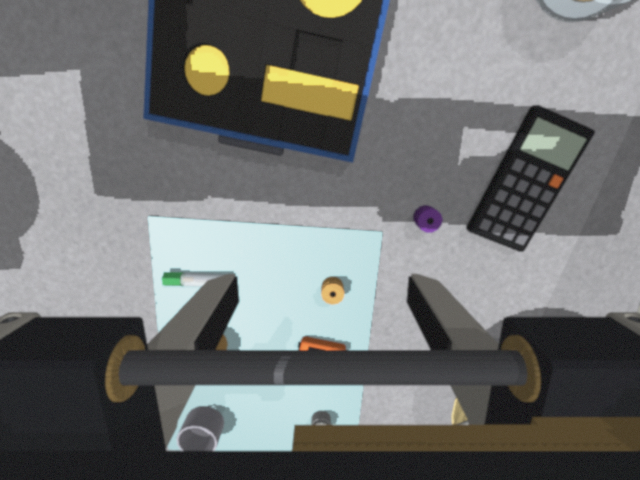

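```bash
cat > h.py <<'E'
import numpy as np, cv2, json
from scipy.spatial.transform import Rotation as Ro
def K(c):
    f=240/np.tan(np.radians(c["fov_y"])/2); return f,c["cx"],c["cy"]
def ray(c,uv):
    f,cx,cy=K(c); d=np.array([(uv[0]-cx)/f,(uv[1]-cy)/f,1.]); d/=np.linalg.norm(d)
    return np.array(c["xyz"]),Ro.from_rotvec(c["attitude"]).apply(d)
def plane(c,uv,z):
    o,d=ray(c,uv); return o+d*(z-o[2])/d[2]
def tri(obs):
    A=np.zeros((3,3));b=np.zeros(3);R=[ray(c,u) for c,u in obs]
    for o,d in R:
        P=np.eye(3)-np.outer(d,d);A+=P;b+=P@o
    X=np.linalg.solve(A,b); return X,[np.linalg.norm((np.eye(3)-np.outer(d,d))@(X-o)) for o,d in R]
def proj(c,X):
    f,cx,cy=K(c); p=Ro.from_rotvec(c["attitude"]).inv().apply(np.asarray(X)-c["xyz"]); return np.array([f*p[0]/p[2]+cx,f*p[1]/p[2]+cy])
def hsv(im): return cv2.cvtColor(im,cv2.COLOR_RGB2HSV)
def blobs(m,amin=30):
    m=m.astype(np.uint8); n,l,s,c=cv2.connectedComponentsWithStats(m)
    return [(s[i,4],c[i].round(1),s[i,:4],l==i) for i in range(1,n) if s[i,4]>=amin]
def snap(name,tag):
    from plant import calibration,read_camera
    c=calibration(name); im=read_camera(name)
    cv2.imwrite(f"pics/{tag}.png",im[:,:,::-1])
    json.dump({k:(v.tolist() if hasattr(v,'tolist') else v) for k,v in c.items()},open(f"pics/{tag}.json","w"))
    return c,im
def load(tag):
    c=json.load(open(f"pics/{tag}.json")); return c,cv2.imread(f"pics/{tag}.png")[:,:,::-1].copy()
E
python3 - <<'E'
from plant import *; from h import *
for n in ["scene","side","wrist"]:
    c=calibration(n); json.dump({k:(v.tolist() if hasattr(v,'tolist') else v) for k,v in c.items()},open(f"pics/{n}0.json","w"))
np.set_printoptions(precision=4,suppress=True)
rng={"orange":((3,150,60),(13,255,255)),"yellow":((20,120,80),(35,255,255)),"brass":((13,110,60),(19,255,255)),"green":((45,120,40),(75,255,255))}
for n in ["scene0","side0","wrist0"]:
    c,im=load(n); H=hsv(im)
    for k,(a,b) in rng.items():
        for bl in blobs(cv2.inRange(H,a,b)>0,40): print(n,k,bl[0],bl[1],bl[2],plane(c,bl[1],0.02))
E
```

```text
scene0 orange 364 [205.4 230.1] [187 216  37  24] [ 0.6068 -0.1776  0.02  ]
scene0 orange 84 [125.6 372.5] [121 368  10  10] [0.859 0.038 0.02 ]
scene0 yellow 341 [382.7 286.6] [369 279  28  16] [0.485  0.1445 0.02  ]
scene0 yellow 914 [327.1 309.7] [297 294  60  31] [0.5877 0.1243 0.02  ]
scene0 yellow 1719 [428.1 328.2] [395 306  66  45] [0.5067 0.2478 0.02  ]
scene0 yellow 1550 [368.6 357. ] [342 339  54  37] [0.6101 0.2268 0.02  ]
scene0 brass 246 [232.5  53.8] [227  41  11  28] [-0.1861 -1.2352  0.02  ]
scene0 brass 103 [301.8  50.1] [295  45  15  11] [-0.4547 -1.1096  0.02  ]
scene0 brass 582 [272.5 201. ] [260 189  26  26] [ 0.4469 -0.181   0.02  ]
scene0 brass 227 [227.4 253. ] [220 245  15  18] [ 0.6172 -0.0916  0.02  ]
scene0 brass 1108 [224.  469.9] [191 457  65  23] [0.8394 0.2287 0.02  ]
scene0 green 57 [321.6 187.5] [318 183   9  10] [ 0.3314 -0.1579  0.02  ]
scene0 green 64 [316.6 218.1] [312 214  10  10] [ 0.4241 -0.0741  0.02  ]
side0 orange 419 [436.4 322.9] [415 306  42  27] [ 0.5828 -0.2156  0.02  ]
side0 yellow 96 [374.7 105.5] [356 101  39  11] [1.1151 0.8451 0.
[... 1153 characters left out ...]
25] [ 0.6114 -0.0967  0.02  ]
wrist0 brass 190 [124.3 347.7] [110 336  34  28] [ 0.3468 -0.1786  0.02  ]
wrist0 brass 90 [221.4 343.8] [216 336  10  14] [ 0.4713 -0.1727  0.02  ]
wrist0 brass 95 [519.9 345.2] [510 337  19  18] [ 0.8508 -0.1745  0.02  ]
wrist0 brass 42 [529.8 356.1] [526 350  10  13] [ 0.8664 -0.1908  0.02  ]
wrist0 brass 105 [111. 375.] [105 365  13  19] [ 0.322  -0.2204  0.02  ]
wrist0 brass 185 [527.3 390.8] [511 378  29  24] [ 0.873  -0.2452  0.02  ]
wrist0 brass 185 [119.8 392.6] [108 383  29  19] [ 0.3286 -0.2486  0.02  ]
wrist0 brass 4984 [479.8 436.3] [294 417 346  34] [ 0.8204 -0.323   0.02  ]
wrist0 green 161 [171.2 278.4] [163 273  17  12] [ 0.4194 -0.0823  0.02  ]
```

>>> carry_out --steps '[{"xyz": [0,-3,3]},{"xyz": [0,-7,6]},{"xyz": [0,-11,9]},{"xyz": [0,-15,10]},{"xyz": [0,-15,10]},{"xyz": [0,-15,10]}]'

```text
validation failed for argument at $.st...
```

>>> carry_out --steps '[{"xyz": [0,-3,3],"rot": [0,0,0]},{"xyz": [0,-7,6],"rot": [0,0,0]},{"xyz": [0,-11,9],"rot": [0,0,0]},{"xyz": [0,-15,10],"rot": [0,0,0]},{"xyz": [0,-15,10],"rot": [0,0,0]},{"xyz": [0,-15,10],"rot": [0,0,0]}]'

```text
t: 0.75
tool_pos: [0.5998, -0.1508, 0.3352]
orientation: [-3.141, 0.003, 0.001]
force: [0.4, 0.4, 0.5]
opening: 0.0928
```

```bash
python3 - <<'E'
from plant import *; from h import *
s=read_state(); print(s["t"],s["tool_pos"],s["opening"])
snap("wrist","w1")
E
```

```text
0.75 [ 0.59982862 -0.15078136  0.33517652] 0.09277899150871592
```

View pics/w1.png

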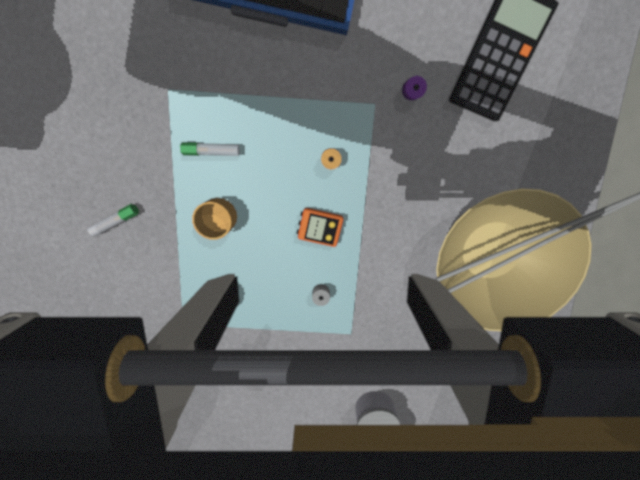

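```bash
python3 - <<'E'
from h import *
for t,(x0,y0,x1,y1),s in [("w1",(170,110,370,310),4),("scene0",(170,170,340,270),4.7),("side0",(290,260,500,400),3.8)]:
    c,im=load(t); cv2.imwrite(f"pics/z_{t}.png",cv2.resize(im[y0:y1,x0:x1],None,fx=3 if t=="w1" else s,fy=3 if t=="w1" else s,interpolation=cv2.INTER_CUBIC)[:,:,::-1])
E
```

```text
(no output)
```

View pics/z_w1.png

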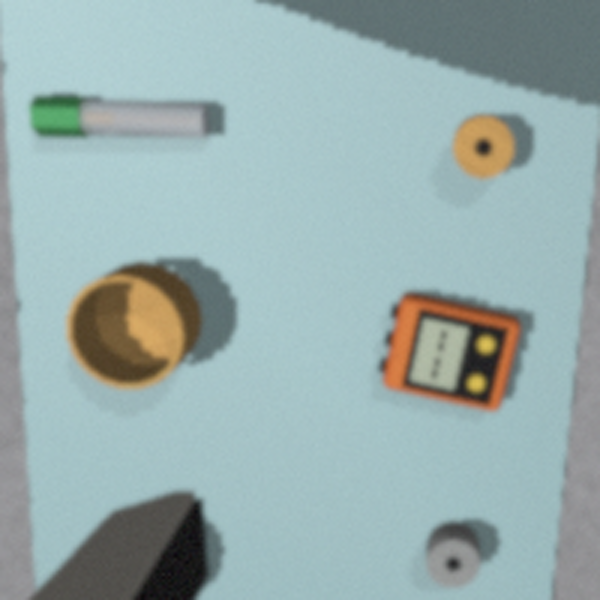

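View pics/z_scene0.png

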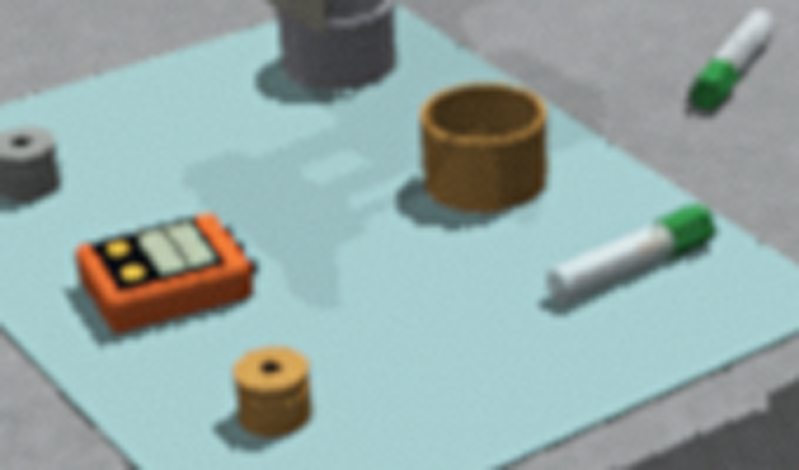

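View pics/z_side0.png

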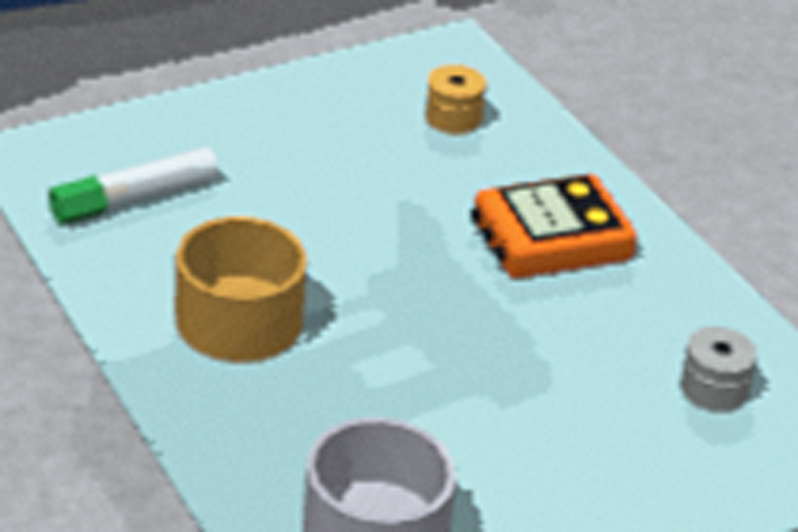

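```bash
python3 - <<'E'
from h import *
np.set_printoptions(precision=4,suppress=True)
w,iw=load("w1");s,_=load("scene0");d,_=load("side0"); w0,_=load("wrist0")
W=lambda x,y:(x/3+170-1/3,y/3+110-1/3); S=lambda x,y:(x/4.7+170-.4,y/4.7+170-.4); D=lambda x,y:(x/3.8+290-.4,y/3.8+260-.4)
P={"bore":(W(483,147),S(270,368),D(457,80)),"rim":(W(127,331),S(484,112),D(241,258)),
"capend":(W(33,115),S(700,222),D(65,200)),"clearend":(W(206,119),S(562,278),D(208,166)),
"ybut1":(W(486,345),S(118,249),D(578,188)),"ybut2":(W(477,384),S(133,273),D(597,215))}
for k,(a,b,c) in P.items():
    X,r=tri([(w,a),(s,b),(d,c)]); print(k,X,np.round(r,4), "w+s",tri([(w,a),(s,b)])[0],"w+d",tri([(w,a),(d,c)])[0])
print("rim",plane(w,P["rim"][0],.038),"bore",plane(w,P["bore"][0],.025))
for n,p in {"TL":(408,293),"TR":(520,322),"BR":(497,410),"BL":(386,385)}.items(): print(n,plane(w,W(*p),.018))
H=hsv(iw)
m=cv2.inRange(H,(3,140,60),(14,255,255)); m[:, :280]=0;m[:,360:]=0; m[:180]=0;m[270:]=0
cs,_=cv2.findContours(m,cv2.RETR_EXTERNAL,cv2.CHAIN_APPROX_NONE); c=max(cs,key=cv2.contourArea)
wp=np.array([plane(w,p[0],.019)[:2]*1000 for p in c],np.float32); print("watch",cv2.minAreaRect(wp))
# tube mask: green + grayish on mat
g=cv2.inRange(H,(45,100,40),(80,255,255))>0; cl=(cv2.inRange(H,(0,0,140),(180,25,255))>0)
m=np.zeros_like(g); m[138:160,175:245]=(g|cl)[138:160,175:245]
cs,_=cv2.findContours(m.astype(np.uint8),cv2.RETR_EXTERNAL,cv2.CHAIN_APPROX_NONE); c=max(cs,key=cv2.contourArea)
wp=np.array([plane(w,p[0],.011)[:2]*1000 for p in c],np.float32); print("tube",cv2.minAreaRect(wp))
# brass cup, weight
E
```

```text
bore [ 0.6112 -0.0993  0.0245] [0.0008 0.001  0.0014] w+s [ 0.6115 -0.1003  0.0234] w+d [ 0.6105 -0.0995  0.0255]
rim [ 0.4452 -0.1819  0.0361] [0.0013 0.0004 0.0015] w+s [ 0.4462 -0.1818  0.0368] w+d [ 0.4452 -0.1816  0.0357]
capend [ 0.4077 -0.0855  0.013 ] [0.0021 0.0018 0.0013] w+s [ 0.4052 -0.0869  0.0097] w+d [ 0.4074 -0.0867  0.0154]
clearend [ 0.4818 -0.0884  0.0114] [0.0023 0.0016 0.0016] w+s [ 0.4837 -0.0874  0.0142] w+d [ 0.4825 -0.0875  0.009 ]
ybut1 [ 0.6127 -0.1946  0.0271] [0.0028 0.0053 0.004 ] w+s [ 0.6154 -0.1919  0.0328] w+d [ 0.6124 -0.1922  0.0228]
ybut2 [ 0.6088 -0.2088  0.0162] [0.0055 0.0061 0.0033] w+s [ 0.6061 -0.215   0.0071] w+d [ 0.6081 -0.2118  0.0226]
rim [ 0.4471 -0.1818  0.038 ] bore [ 0.6113 -0.1001  0.025 ]
TL [ 0.5761 -0.1685  0.018 ]
TR [ 0.6297 -0.1828  0.018 ]
BR [ 0.6191 -0.2274  0.018 ]
BL [ 0.5645 -0.2144  0.018 ]
watch ((596.1144409179688, -197.18641662597656), (46.07878494262695, 58.78016662597656), 76.92845916748047)
tube ((454.76983642578125, -88.1543960571289), (13.758326530456543, 55.27809143066406), 88.03314208984375)
```

>>> carry_out --steps '[{"xyz": [-1,4,0],"rot": [0,0,0]},{"xyz": [-2,9,0],"rot": [0,0,0]},{"xyz": [-3,14,0],"rot": [0,0,0]},{"xyz": [-4,19,0],"rot": [0,0,0]},{"xyz": [-5,24,0],"rot": [0,0,0]},{"xyz": [-5,26,0],"rot": [0,0,0]},{"xyz": [-5,26,0],"rot": [0,0,0]},{"xyz": [-5,26,0],"rot": [0,0,0]}]'

```text
t: 1.6
tool_pos: [0.5492, 0.1114, 0.3348]
orientation: [3.141, 0.005, -0.002]
force: [0.2, -0.8, -0.3]
opening: 0.0929
```

```bash
python3 - <<'E'
from plant import *; from h import *
s=read_state(); print(s["t"],s["tool_pos"],s["orientation"])
snap("wrist","w2")
snap("scene","scene2")
c,im=load("w2"); cv2.imwrite("pics/z_w2.png",cv2.resize(im[0:300,100:500],(800,600),interpolation=cv2.INTER_CUBIC)[:,:,::-1])
E
```

```text
1.6 [0.54923184 0.11136332 0.33478583] [ 3.14120932e+00  4.87521435e-03 -2.19659092e-03]
```

View pics/z_w2.png

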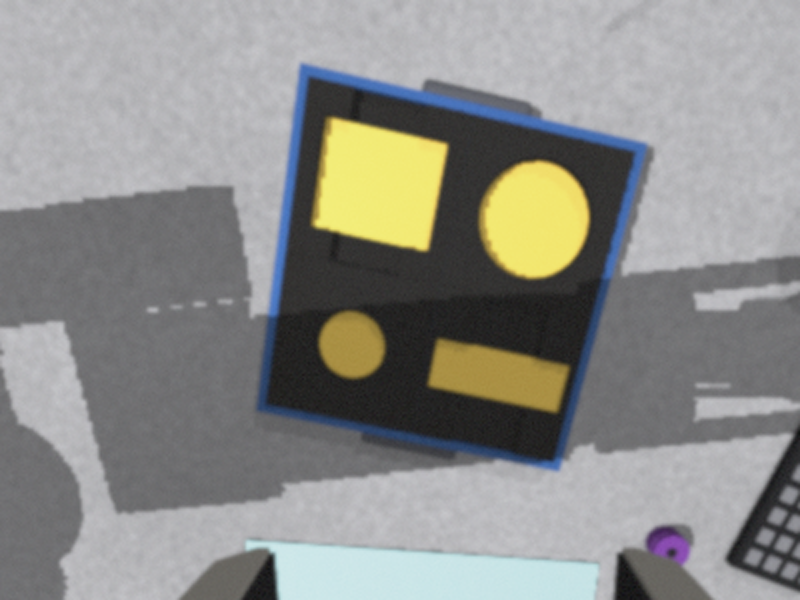

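```bash
python3 - <<'E'
from h import *
np.set_printoptions(precision=4,suppress=True)
C={}
for t in ["w2","scene2","scene0","side0","wrist0"]:
    c,im=load(t); H=hsv(im)
    print(t,c["xyz"])
    for a,cen,bb,m in blobs(cv2.inRange(H,(20,120,60),(35,255,255))>0,150):
        p=plane(c,cen,.018)
        if not(.4<p[0]<.7 and .08<p[1]<.3): continue
        cs,_=cv2.findContours(m.astype(np.uint8),cv2.RETR_EXTERNAL,cv2.CHAIN_APPROX_NONE)
        k=max(cs,key=cv2.contourArea)[:,0]
        wp=np.array([plane(c,q,.018)[:2]*1000 for q in k],np.float32)
        (x,y),(w,h),an=cv2.minAreaRect(wp); print(" cen",p[:2],"rect %.1f %.1f  %.1fx%.1f ang %.1f"%(x,y,w,h,an), "fx",np.round(cen,1)); C[t,round(p[0]*10),round(p[1]*10)]=(c,cen)
for key in [(5,2),(6,1),(6,2),(5,1)]:
    o=[C[t,*key] for t in ["w2","scene2","side0"] if (t,*key) in C]
    if len(o)>1: print(key,tri(o))
E
```

```text
w2 [0.5493835499970354, 0.1929421210057485, 0.48248489306037684]
 cen [0.5051 0.246 ] rect 505.1 245.0  68.5x80.1 ang 78.5 fx [288.7  91.6]
 cen [0.6072 0.2249] rect 606.9 223.8  72.6x72.8 ang 1.0 fx [366.9 109.3]
 cen [0.4841 0.143 ] rect 484.0 142.7  46.0x46.5 ang 0.2 fx [275.5 172.1]
 cen [0.5859 0.1222] rect 586.2 122.2  37.1x96.3 ang 78.6 fx [348.6 187.3]
scene2 [0.9653069706602339, 0.4910009562338888, 0.505589807525559]
 cen [0.4826 0.1425] rect 482.8 142.1  39.4x40.0 ang 74.7 fx [382.6 286.3]
 cen [0.5859 0.1221] rect 584.8 123.6  36.0x91.4 ang 78.6 fx [326.9 309.4]
 cen [0.5046 0.247 ] rect 503.3 246.5  69.6x74.8 ang 78.5 fx [428.3 328.2]
 cen [0.6086 0.2258] rect 607.9 224.7  62.6x71.0 ang 48.0 fx [368.7 357. ]
scene0 [0.9653069706602339, 0.4910009562338888, 0.505589807525559]
 cen [0.483  0.1431] rect 482.4 142.8  36.9x43.9 ang 48.5 fx [382.7 286.6]
 cen [0.586  0.1226] rect 585.2 124.1  37.1x92.0 ang 78.6 fx [327.1 309.6]
 cen [0.5046 0.247 ] rect 503.2 246.5  69.6x75.0 ang 78.5 fx [428.3 328.2]
 cen [0.6086 0.2258] rect 608.5 225.3  64.2x71.0 ang 48.2 fx [368.7 357. ]
sid
[... 517 characters left out ...]
.4838 0.1437] rect 483.7 143.2  45.4x45.6 ang 10.3 fx [206.5  69.7]
 cen [0.5859 0.1227] rect 586.2 122.2  36.2x95.9 ang 78.6 fx [308.9  92.4]
(5, 2) (array([ 0.5021,  0.2364, -0.0119]), [np.float64(0.012964177383976818), np.float64(0.018833491317172518), np.float64(0.024444974075822835)])
(6, 1) (array([0.5859, 0.1233, 0.0201]), [np.float64(0.0008028517306237637), np.float64(0.0013629646332320932), np.float64(0.0014826759174898288)])
(6, 2) (array([0.6071, 0.2259, 0.0188]), [np.float64(0.0010930230598239085), np.float64(0.0016217774693065266), np.float64(0.002083183055261872)])
(5, 1) (array([0.4841, 0.1433, 0.0194]), [np.float64(0.00024584499730584246), np.float64(0.00024584499730574715)])
```

>>> carry_out --steps '[{"xyz": [-3,-8,-4],"rot": [0,0,0]},{"xyz": [-6,-12,-7],"rot": [0,0,0]},{"xyz": [-8,-16,-10],"rot": [0,0,0]},{"xyz": [-9,-20,-13],"rot": [0,0,0]},{"xyz": [-10,-24,-17],"rot": [0,0,0]},{"xyz": [-10.3,-28,-20],"rot": [0,0,0]},{"xyz": [-10.3,-29.3,-21.5],"rot": [0,0,0]},{"xyz": [-10.3,-29.3,-21.5],"rot": [0,0,0]},{"xyz": [-10.3,-29.3,-21.5],"rot": [0,0,0]},{"xyz": [-10.3,-29.3,-21.5],"rot": [0,0,0]}]'

```text
t: 2.7
tool_pos: [0.4462, -0.1838, 0.1203]
orientation: [-3.141, 0.005, 0.002]
force: [0.1, 0.4, -0.1]
opening: 0.0931
```

```bash
python3 - <<'E'
from plant import *; from h import *
s=read_state(); print(s["t"],s["tool_pos"],s["orientation"],s["force"])
snap("wrist","w3");snap("side","s3")
c,im=load("w3");cv2.imwrite("pics/z3.png",np.hstack([im[:, :],])[:,:,::-1])
E
```

```text
2.7 [ 0.44616953 -0.18378834  0.12028679] [-3.14066843e+00  5.01516548e-03  1.88539544e-03] [ 0.13451473  0.35887664 -0.08591368]
```

View pics/w3.png

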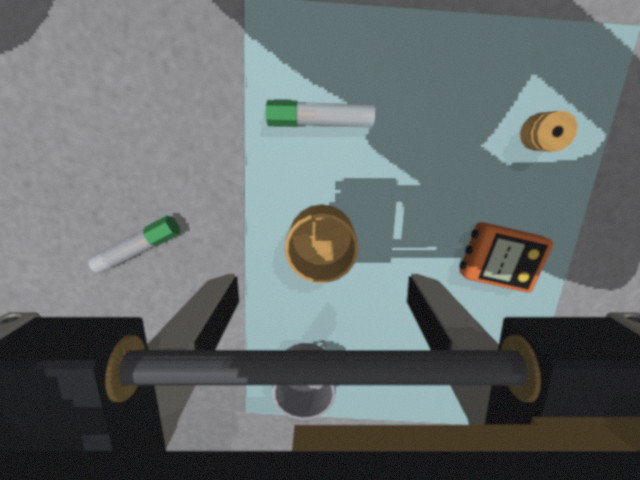

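View pics/s3.png

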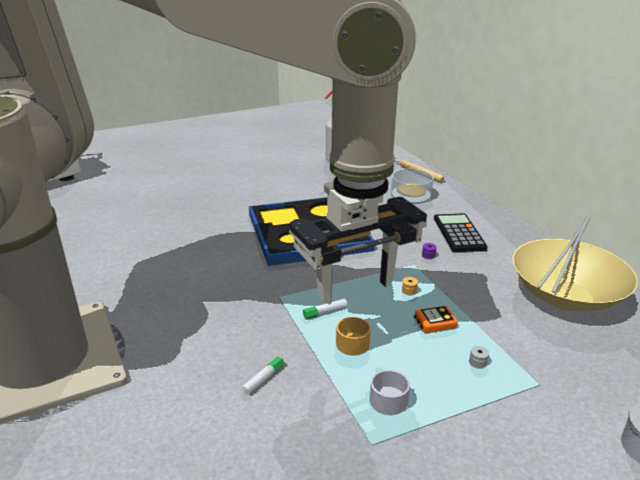

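```bash
python3 - <<'E'
from h import *
np.set_printoptions(precision=4,suppress=True)
c,im=load("w3"); w1,_=load("w1"); H=hsv(im)
m=cv2.inRange(H,(10,90,30),(22,255,255)); m[:190]=0;m[300:]=0;m[:,:270]=0;m[:,380:]=0
ys,xs=np.nonzero(m); print(xs.min(),xs.max(),ys.min(),ys.max())
cv2.imwrite("pics/z3.png",cv2.resize(im[80:300,230:600],None,fx=2.1,fy=2.1,interpolation=cv2.INTER_CUBIC)[:,:,::-1])
print("cam",c["xyz"])
for p in [(321,243),(321,245)]: print(plane(c,p,.038))
print("bore",tri([(c,(557.5,131)),(w1,(330.7,158.7))]))
print("capend/clear",tri([(c,(266.5,113)),(w1,(180.6,148))]),tri([(c,(375,115)),(w1,(238.3,149.3))]))
E
```

```text
285 357 206 281
cam [0.4468204535445938, -0.10240385063205269, 0.2681041008034807]
[ 0.4454 -0.1779  0.038 ]
[ 0.4454 -0.1795  0.038 ]
bore (array([ 0.6114, -0.1002,  0.0247]), [np.float64(1.3932146660727362e-05), np.float64(1.3932146660725603e-05)])
capend/clear (array([ 0.4062, -0.0866,  0.0142]), [np.float64(0.0004911070878022649), np.float64(0.0004911070878023201)]) (array([ 0.4847, -0.0884,  0.0132]), [np.float64(0.000276450838514385), np.float64(0.0002764508385143882)])
```

View pics/z3.png

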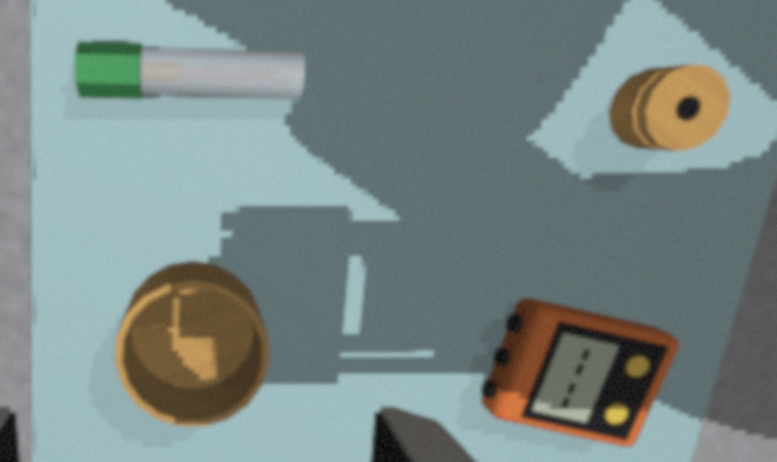

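>>> carry_out --steps '[{"xyz": [0,0.2,-3],"rot": [0,0,0]},{"xyz": [0,0.2,-6],"rot": [0,0,0]},{"xyz": [0,0.2,-7.5],"rot": [0,0,0]},{"xyz": [0,0.2,-8.3],"rot": [0,0,0]},{"xyz": [0,0.2,-8.3],"rot": [0,0,0]},{"xyz": [0,0.2,-8.3],"rot": [0,0,0]}]'

```text
t: 3.4
tool_pos: [0.4481, -0.1811, 0.039]
orientation: [3.141, 0.001, 0.003]
force: [-0.1, -0.4, -0.5]
opening: 0.0929
```

>>> carry_out --steps '[{"xyz": [0,0,0],"rot": [0,0,0]},{"xyz": [0,0,0],"rot": [0,0,0]},{"xyz": [0,0,0],"rot": [0,0,0]},{"xyz": [0,0,0],"rot": [0,0,0]},{"xyz": [0,0,0],"rot": [0,0,0]},{"xyz": [0,0,0],"rot": [0,0,0]},{"xyz": [0,0,0],"rot": [0,0,0]},{"xyz": [0,0,0],"rot": [0,0,0]}]' --grip 0.45 --force 15

```text
t: 4.2
tool_pos: [0.4468, -0.181, 0.0376]
orientation: [-3.142, 0.0, 0.001]
force: [-2.9, -0.6, 3.4]
opening: 0.0533
```

>>> carry_out --steps '[{"xyz": [0,0,2],"rot": [0,0,0]},{"xyz": [0,0,4],"rot": [0,0,0]},{"xyz": [0,0,7],"rot": [0,0,0]},{"xyz": [0,0,10],"rot": [0,0,0]},{"xyz": [0,0,10],"rot": [0,0,0]}]' --grip 0.4

```text
t: 4.7
tool_pos: [0.4497, -0.1823, 0.1422]
orientation: [3.138, 0.0, 0.011]
force: [1.0, -0.9, -1.8]
opening: 0.0537
```

```bash
python3 - <<'E'
from plant import *; from h import *
s=read_state(); print(s["t"],s["tool_pos"],s["opening"],s["force"])
snap("side","s4")
c,im=load("s4");cv2.imwrite("pics/z4.png",cv2.resize(im[150:450,250:550],(600,600))[:,:,::-1])
E
```

```text
4.7 [ 0.44974668 -0.18230875  0.14220801] 0.05372568566204644 [ 1.0128112  -0.88340672 -1.83726676]
```

View pics/z4.png

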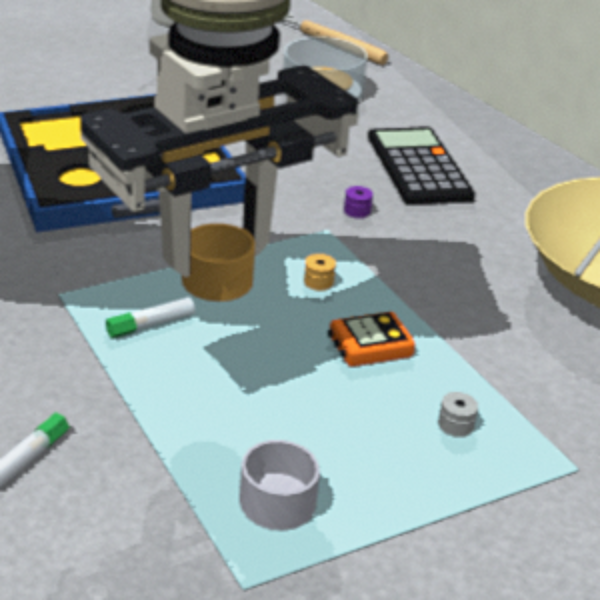

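>>> carry_out --steps '[{"xyz": [1,3,0],"rot": [0,0,0]},{"xyz": [2.5,7,0],"rot": [0,0,0]},{"xyz": [4,11.5,0],"rot": [0,0,0]},{"xyz": [6,16,0],"rot": [0,0,0]},{"xyz": [8,20.5,0],"rot": [0,0,0]},{"xyz": [10,25,0],"rot": [0,0,0]},{"xyz": [12,29.5,0],"rot": [0,0,0]},{"xyz": [14,34,0],"rot": [0,0,0]},{"xyz": [15.5,38,0],"rot": [0,0,0]},{"xyz": [16,40.6,0],"rot": [0,0,0]}]'

```text
t: 5.75
tool_pos: [0.6066, 0.2279, 0.1349]
orientation: [3.142, 0.003, -0.004]
force: [0.3, 0.7, -1.0]
opening: 0.0537
```

>>> carry_out --steps '[{"xyz": [0,0,-2],"rot": [0,0,0]},{"xyz": [0,0,-4],"rot": [0,0,0]},{"xyz": [0,0,-4],"rot": [0,0,0]},{"xyz": [0,0,-4],"rot": [0,0,0]}]'

```text
t: 6.15
tool_pos: [0.6057, 0.2246, 0.0958]
orientation: [3.141, -0.0, -0.005]
force: [-0.1, 0.6, -1.1]
opening: 0.0534
```

```bash
python3 - <<'E'
from plant import *; from h import *
s=read_state(); print(s["t"],s["tool_pos"],s["orientation"],s["opening"],s["force"])
snap("side","s5");snap("scene","c5")
a=cv2.resize(load("s5")[1][130:290,230:430],(500,400));b=cv2.resize(load("c5")[1][200:440,250:490],(400,400))
cv2.imwrite("pics/z5.png",np.hstack([a[:,:400],b])[:,:,::-1])
E
```

```text
6.15 [0.60572313 0.22464324 0.09575397] [ 3.14070214e+00 -7.91737282e-05 -5.29407869e-03] 0.053392746517910705 [-0.10754118  0.61831045 -1.05696303]
```

View pics/z5.png

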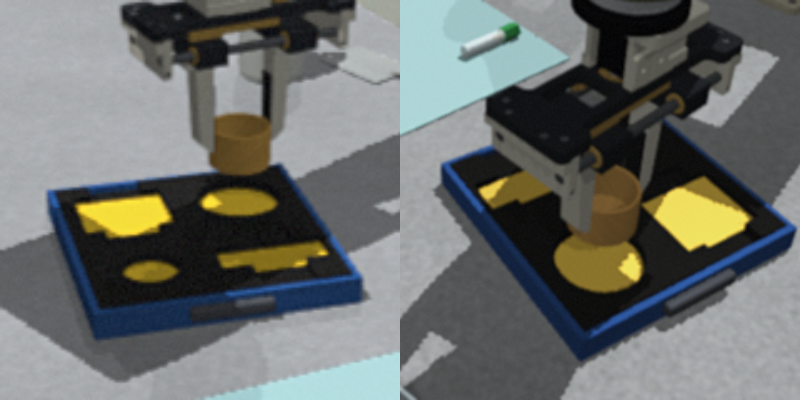

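```bash
python3 - <<'E'
from h import *
a,_=load("s5");b,_=load("c5"); print(tri([(a,(326.4,181.2)),(b,(376,311))]))
E
```

```text
(array([0.60339735, 0.22211654, 0.09418036]), [np.float64(0.0021972541819509084), np.float64(0.0021972541819508793)])
```

>>> carry_out --steps '[{"xyz": [0.1,0,-1.5],"rot": [0,0,0]},{"xyz": [0.1,0,-3],"rot": [0,0,0]},{"xyz": [0.1,0,-4],"rot": [0,0,0]},{"xyz": [0.1,0,-4.4],"rot": [0,0,0]},{"xyz": [0.1,0,-4.4],"rot": [0,0,0]},{"xyz": [0.1,0,-4.4],"rot": [0,0,0]}]'

```text
t: 6.85
tool_pos: [0.6081, 0.2251, 0.0538]
orientation: [-3.142, 0.0, -0.0]
force: [0.4, 0.3, -0.9]
opening: 0.0539
```

>>> carry_out --steps '[{"xyz": [0,0,-0.1],"rot": [0,0,0]},{"xyz": [0,0,-0.2],"rot": [0,0,0]},{"xyz": [0,0,-0.3],"rot": [0,0,0]},{"xyz": [0,0,-0.3],"rot": [0,0,0]},{"xyz": [0,0,-0.3],"rot": [0,0,0]}]'

```text
t: 7.35
tool_pos: [0.608, 0.225, 0.0507]
orientation: [3.142, 0.0, 0.0]
force: [-0.2, 0.3, -0.9]
opening: 0.0534
```

>>> carry_out --steps '[{"xyz": [0,0,-0.1],"rot": [0,0,0]},{"xyz": [0,0,-0.15],"rot": [0,0,0]},{"xyz": [0,0,-0.2],"rot": [0,0,0]},{"xyz": [0,0,-0.2],"rot": [0,0,0]},{"xyz": [0,0,-0.2],"rot": [0,0,0]}]'

```text
t: 7.85
tool_pos: [0.608, 0.225, 0.0487]
orientation: [3.142, 0.0, -0.0]
force: [-0.8, -0.8, 0.3]
opening: 0.0537
```

Force shifted from -1 to +0.3: nearly in contact.

>>> carry_out --steps '[{"xyz": [0,0,-0.05],"rot": [0,0,0]},{"xyz": [0,0,-0.1],"rot": [0,0,0]},{"xyz": [0,0,-0.1],"rot": [0,0,0]}]'

```text
t: 8.15
tool_pos: [0.608, 0.225, 0.0487]
orientation: [3.142, 0.0, -0.0]
force: [-4.9, -1.1, 8.4]
opening: 0.0533
```

>>> carry_out --steps '[{"xyz": [0,0,0.05],"rot": [0,0,0]},{"xyz": [0,0,0.05],"rot": [0,0,0]},{"xyz": [0,0,0.05],"rot": [0,0,0]},{"xyz": [0,0,0.05],"rot": [0,0,0]},{"xyz": [0,0,0.05],"rot": [0,0,0]}]' --grip 0.85

```text
t: 8.65
tool_pos: [0.608, 0.225, 0.048]
orientation: [3.142, -0.0, -0.0]
force: [-0.3, 0.0, 0.3]
opening: 0.0791
```

>>> carry_out --steps '[{"xyz": [0,0,2],"rot": [0,0,0]},{"xyz": [0,0,5],"rot": [0,0,0]},{"xyz": [0,0,8],"rot": [0,0,0]},{"xyz": [0,-4,9],"rot": [0,0,0]},{"xyz": [0,-8.5,9],"rot": [0,0,0]},{"xyz": [0,-12,9],"rot": [0,0,0]},{"xyz": [0,-12,9],"rot": [0,0,0]}]'

```text
t: 9.35
tool_pos: [0.6082, 0.1008, 0.1383]
orientation: [3.14, -0.006, 0.0]
force: [0.3, 0.7, -0.1]
opening: 0.079
```

```bash
python3 - <<'E'
from plant import *; from h import *
s=read_state(); print(s["t"],s["tool_pos"],s["orientation"],s["opening"],s["force"])
snap("wrist","w6");snap("scene","c6")
a=cv2.resize(load("w6")[1],None,fx=.62,fy=.62);b=cv2.resize(load("c6")[1][200:440,250:490],(400,400))[:298]
a=a[:298]
cv2.imwrite("pics/z6.png",np.hstack([a,b])[:,:,::-1])
E
```

```text
9.35 [0.60822487 0.10081165 0.13834596] [ 3.14015460e+00 -6.22308566e-03  4.69408198e-04] 0.07897692565595829 [ 0.34491876  0.74198927 -0.10958453]
```

View pics/z6.png

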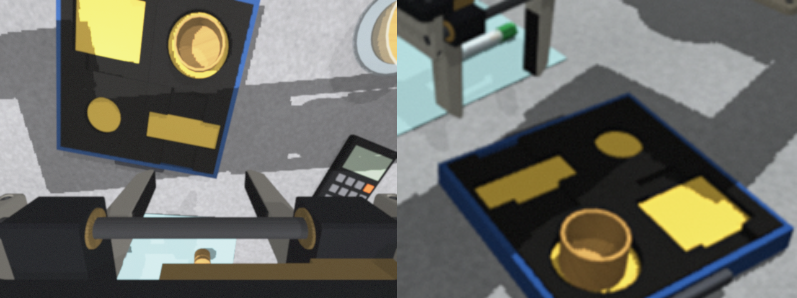

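>>> carry_out --steps '[{"xyz": [0.1,-4,0],"rot": [0,0,0]},{"xyz": [0.2,-8.5,0],"rot": [0,0,0]},{"xyz": [0.3,-13,-1],"rot": [0,0,0]},{"xyz": [0.3,-17,-3],"rot": [0,0,0]},{"xyz": [0.3,-19.5,-5],"rot": [0,0,0]},{"xyz": [0.3,-20.1,-6],"rot": [0,0,0]},{"xyz": [0.3,-20.1,-6],"rot": [0,0,0]},{"xyz": [0.3,-20.1,-6],"rot": [0,0,0]},{"xyz": [0.3,-20.1,-6],"rot": [0,0,0]}]'

```text
t: 10.35
tool_pos: [0.6121, -0.0943, 0.0794]
orientation: [3.142, 0.003, 0.003]
force: [0.0, -0.2, 0.6]
opening: 0.079
```

```bash
python3 - <<'E'
from plant import *; from h import *
s=read_state(); print(s["t"],s["tool_pos"],s["orientation"],s["opening"],s["force"])
c,im=snap("wrist","w7"); print(proj(c,[.6114,-.1002,.025]))
E
```

```text
10.35 [ 0.612065   -0.09434847  0.07941891] [3.14154386e+00 3.08901909e-03 2.83349014e-03] 0.07902712584642502 [ 0.03738493 -0.15755336  0.61070814]
[320.82845525 272.91562168]
```

View pics/w7.png

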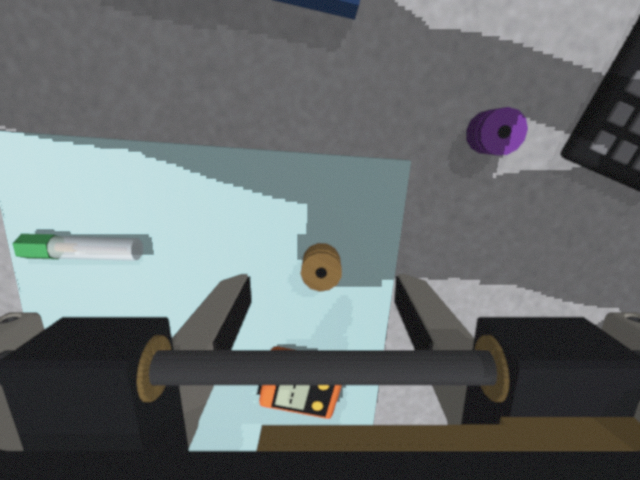

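>>> carry_out --steps '[{"xyz": [0,-0.6,-2],"rot": [0,0,0]},{"xyz": [-0.1,-0.6,-4],"rot": [0,0,0]},{"xyz": [-0.1,-0.6,-4.8],"rot": [0,0,0]},{"xyz": [-0.1,-0.6,-4.8],"rot": [0,0,0]},{"xyz": [-0.1,-0.6,-4.8],"rot": [0,0,0]}]'

```text
t: 10.9
tool_pos: [0.6107, -0.1016, 0.0311]
orientation: [3.141, 0.001, 0.002]
force: [1.1, 0.0, -0.4]
opening: 0.0789
```

>>> carry_out --steps '[{"xyz": [0,0,0],"rot": [0,0,0]},{"xyz": [0,0,0],"rot": [0,0,0]},{"xyz": [0,0,0],"rot": [0,0,0]},{"xyz": [0,0,0],"rot": [0,0,0]},{"xyz": [0,0,0],"rot": [0,0,0]},{"xyz": [0,0,0],"rot": [0,0,0]},{"xyz": [0,0,0],"rot": [0,0,0]},{"xyz": [0,0,0],"rot": [0,0,0]},{"xyz": [0,0,0],"rot": [0,0,0]}]' --grip 0.15 --force 15

```text
t: 11.8
tool_pos: [0.61, -0.102, 0.0301]
orientation: [3.142, 0.0, -0.0]
force: [-0.3, -0.4, 0.9]
opening: 0.0273
```

>>> carry_out --steps '[{"xyz": [0,0,0],"rot": [0,0,0]},{"xyz": [0,0,0],"rot": [0,0,0]},{"xyz": [0,0.1,0.25],"rot": [0,0,0]},{"xyz": [0,0.1,0.25],"rot": [0,0,0]}]' --grip 0.4

```text
t: 12.2
tool_pos: [0.6103, -0.1009, 0.0331]
orientation: [3.141, 0.0, 0.001]
force: [0.0, 0.9, -0.5]
opening: 0.0369
```

>>> carry_out --steps '[{"xyz": [0,0,0],"rot": [0,0,0]},{"xyz": [0,0,0],"rot": [0,0,0]},{"xyz": [0,0,0],"rot": [0,0,0]},{"xyz": [0,0,0],"rot": [0,0,0]},{"xyz": [0,0,0],"rot": [0,0,0]}]' --grip 0.15 --force 15

```text
t: 12.7
tool_pos: [0.61, -0.101, 0.0327]
orientation: [-3.142, -0.0, -0.0]
force: [-0.8, 1.4, -0.0]
opening: 0.0274
```

>>> carry_out --steps '[{"xyz": [0,0,2],"rot": [0,0,0]},{"xyz": [0,0,4],"rot": [0,0,0]},{"xyz": [0,0,7],"rot": [0,0,0]},{"xyz": [0,0,9],"rot": [0,0,0]},{"xyz": [0,0,9],"rot": [0,0,0]}]'

```text
t: 13.2
tool_pos: [0.6123, -0.1016, 0.1263]
orientation: [3.14, 0.0, 0.009]
force: [0.5, -0.4, -0.3]
opening: 0.0273
```

>>> carry_out --steps '[{"xyz": [-2,3,0],"rot": [0,0,0]},{"xyz": [-4,7,0],"rot": [0,0,0]},{"xyz": [-6,11,0],"rot": [0,0,0]},{"xyz": [-8,15,0],"rot": [0,0,0]},{"xyz": [-10,19,0],"rot": [0,0,0]},{"xyz": [-12,23,0],"rot": [0,0,0]},{"xyz": [-12.6,24.3,-1],"rot": [0,0,0]},{"xyz": [-12.6,24.3,-3.5],"rot": [0,0,0]},{"xyz": [-12.6,24.3,-4.5],"rot": [0,0,0]},{"xyz": [-12.6,24.3,-4.5],"rot": [0,0,0]}]'

```text
t: 14.2
tool_pos: [0.4819, 0.1411, 0.0746]
orientation: [3.14, -0.001, -0.009]
force: [-0.2, -1.3, -0.2]
opening: 0.0275
```

>>> carry_out --steps '[{"xyz": [0,0,0],"rot": [0,0,0]},{"xyz": [0,0,0],"rot": [0,0,0]},{"xyz": [0,0,0],"rot": [0,0,0]}]'

```text
t: 14.5
tool_pos: [0.485, 0.1417, 0.0786]
orientation: [-3.141, 0.001, -0.003]
force: [-0.6, 0.6, -1.3]
opening: 0.0273
```

```bash
python3 - <<'E'
from plant import *; from h import *
s=read_state(); print(s["t"],s["tool_pos"],s["orientation"],s["opening"],s["force"])
snap("side","s8");snap("scene","c8")
a=cv2.resize(load("s8")[1][130:290,210:410],(500,400));b=cv2.resize(load("c8")[1][180:420,280:520],(400,400))
cv2.imwrite("pics/z8.png",np.hstack([a[:,:400],b])[:,:,::-1])
E
```

```text
14.5 [0.48495773 0.1417307  0.07860168] [-3.14132905e+00  1.27105294e-03 -2.51636452e-03] 0.027328277405601783 [-0.61475992  0.62383759 -1.34487291]
```

View pics/z8.png

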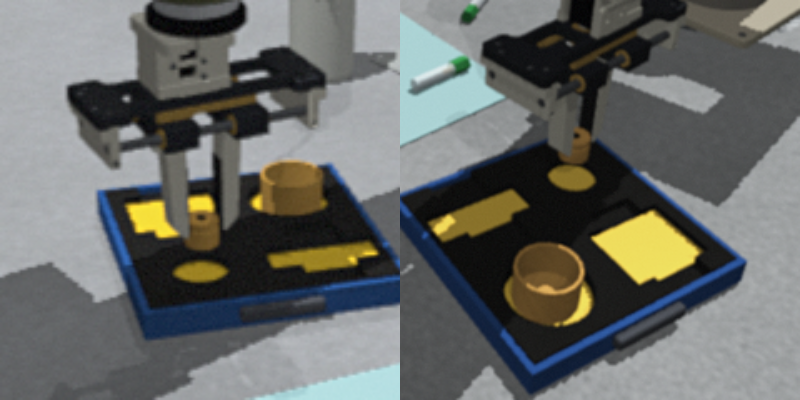

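>>> carry_out --steps '[{"xyz": [-0.1,0.1,-1.2],"rot": [0,0,0]},{"xyz": [-0.1,0.1,-2.2],"rot": [0,0,0]},{"xyz": [-0.1,0.1,-2.8],"rot": [0,0,0]},{"xyz": [-0.1,0.1,-2.8],"rot": [0,0,0]},{"xyz": [-0.1,0.1,-2.8],"rot": [0,0,0]},{"xyz": [-0.1,0.1,-2.8],"rot": [0,0,0]}]'

```text
t: 15.2
tool_pos: [0.4833, 0.1431, 0.0499]
orientation: [-3.142, -0.0, -0.001]
force: [-1.1, 0.1, -1.4]
opening: 0.0271
```

>>> carry_out --steps '[{"xyz": [0,0,-0.1],"rot": [0,0,0]},{"xyz": [0,0,-0.2],"rot": [0,0,0]},{"xyz": [0,0,-0.2],"rot": [0,0,0]},{"xyz": [0,0,-0.2],"rot": [0,0,0]}]'

```text
t: 15.6
tool_pos: [0.483, 0.143, 0.0477]
orientation: [-3.142, 0.0, -0.0]
force: [1.3, -0.2, -1.4]
opening: 0.0275
```

>>> carry_out --steps '[{"xyz": [0,0,-0.05],"rot": [0,0,0]},{"xyz": [0,0,-0.1],"rot": [0,0,0]},{"xyz": [0,0,-0.1],"rot": [0,0,0]},{"xyz": [0,0,-0.1],"rot": [0,0,0]}]'

```text
t: 16.0
tool_pos: [0.4831, 0.143, 0.0467]
orientation: [-3.142, -0.0, -0.0]
force: [-0.0, 0.3, -0.9]
opening: 0.0276
```

>>> carry_out --steps '[{"xyz": [0,0,-0.05],"rot": [0,0,0]},{"xyz": [0,0,-0.1],"rot": [0,0,0]},{"xyz": [0,0,-0.1],"rot": [0,0,0]}]'

```text
t: 16.3
tool_pos: [0.4831, 0.1431, 0.0466]
orientation: [3.142, 0.0, -0.0]
force: [-6.1, -0.9, 10.3]
opening: 0.0275
```

>>> carry_out --steps '[{"xyz": [0,0,0.1],"rot": [0,0,0]},{"xyz": [0,0,0.1],"rot": [0,0,0]},{"xyz": [0,0,0.1],"rot": [0,0,0]},{"xyz": [0,0,0.1],"rot": [0,0,0]},{"xyz": [0,0,2],"rot": [0,0,0]},{"xyz": [0,0,5],"rot": [0,0,0]},{"xyz": [0,0,9],"rot": [0,0,0]},{"xyz": [0,0,12],"rot": [0,0,0]}]' --grip 0.55

```text
t: 17.1
tool_pos: [0.4833, 0.1431, 0.1677]
orientation: [-3.141, -0.0, -0.002]
force: [1.4, 0.6, -0.5]
opening: 0.0513
```

>>> carry_out --steps '[{"xyz": [0,-4,0],"rot": [0,0,8]},{"xyz": [0,-8,0],"rot": [0,0,16]},{"xyz": [-1,-12,0],"rot": [0,0,24]},{"xyz": [-2,-16,0],"rot": [0,0,32]},{"xyz": [-3,-20,0],"rot": [0,0,40]},{"xyz": [-3.8,-23,0],"rot": [0,0,48]},{"xyz": [-3.8,-23,0],"rot": [0,0,56]},{"xyz": [-3.8,-23,0],"rot": [0,0,64]},{"xyz": [-3.8,-23,0],"rot": [0,0,72]},{"xyz": [-3.8,-23,0],"rot": [0,0,80]}]'

```text
t: 18.1
tool_pos: [0.4449, -0.0872, 0.1655]
orientation: [-2.401, -2.026, 0.0]
force: [0.7, -0.1, -0.4]
opening: 0.0514
```

>>> carry_out --steps '[{"xyz": [0,0,-2],"rot": [0,0,8]},{"xyz": [0,0,-4],"rot": [0,0,8.7]},{"xyz": [0,0,-6],"rot": [0,0,8.7]},{"xyz": [0,0,-6],"rot": [0,0,8.7]},{"xyz": [0,0,-6],"rot": [0,0,8.7]},{"xyz": [0,0,-6],"rot": [0,0,8.7]}]'

```text
t: 18.7
tool_pos: [0.4458, -0.0872, 0.1069]
orientation: [2.246, 2.195, 0.001]
force: [-0.1, 0.1, -0.0]
opening: 0.0508
```

```bash
python3 - <<'E'
from plant import *; from h import *
s=read_state(); print(s["t"],s["tool_pos"],s["orientation"],s["opening"],s["force"],s["q"])
R=Ro.from_rotvec(s["orientation"]).as_matrix(); print("jaw ang",np.degrees(np.arctan2(R[1,0],R[0,0])))
c,im=snap("wrist","w9");snap("scene","c9")
b=cv2.resize(load("c9")[1][150:410,250:510],(400,400)); a=cv2.resize(im,(400,300)); cv2.imwrite("pics/z9.png",np.hstack([np.pad(a,((0,100),(0,0),(0,0))),b])[:,:,::-1])
E
```

```text
18.7 [ 0.44577971 -0.08723712  0.10689763] [2.24551361e+00 2.19494947e+00 1.21193065e-03] 0.050767851241805724 [-0.08158706  0.11058501 -0.04439428] [-3.06186818e-01 -1.71946338e-01  2.02714966e+00 -3.05490922e-05
  1.28469613e+00 -1.85420127e+00]
jaw ang 88.69516392789144
```

View pics/z9.png

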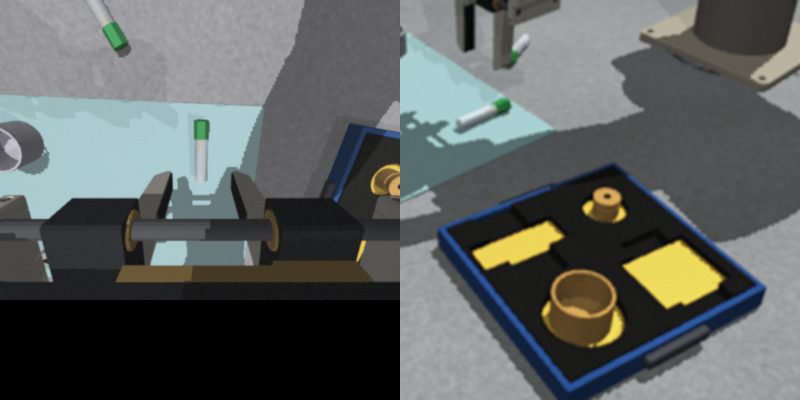

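View pics/w9.png

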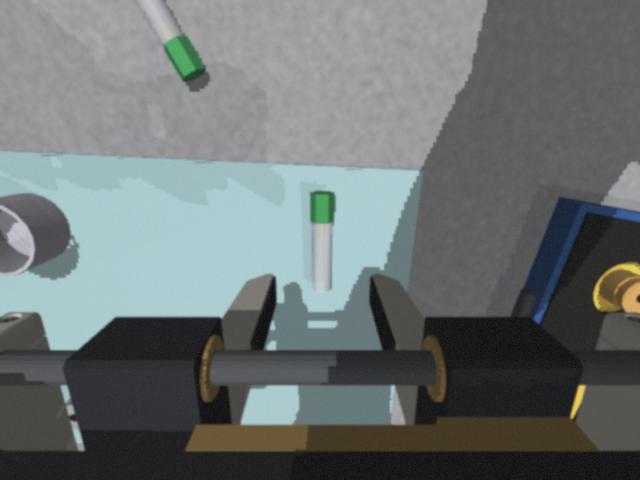

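```bash
python3 - <<'E'
from h import *
c,im=load("w9")
a,b=plane(c,(322,192),.011),plane(c,(322,290),.011);print(a,b,(a+b)/2)
E
```

```text
[ 0.40555826 -0.08650598  0.011     ] [ 0.48533237 -0.08833728  0.011     ] [ 0.44544531 -0.08742163  0.011     ]
```

>>> carry_out --steps '[{"xyz": [0,0,-3],"rot": [0,0,0]},{"xyz": [0,0,-6],"rot": [0,0,0]},{"xyz": [0,0,-7.5],"rot": [0,0,0]},{"xyz": [0,0,-8.3],"rot": [0,0,0]},{"xyz": [0,0,-8.3],"rot": [0,0,0]},{"xyz": [0,0,-8.3],"rot": [0,0,0]}]'

```text
t: 19.4
tool_pos: [0.4459, -0.0873, 0.0237]
orientation: [2.246, 2.195, 0.001]
force: [0.1, -0.2, 0.7]
opening: 0.0512
```

>>> carry_out --steps '[{"xyz": [0,0,0],"rot": [0,0,0]},{"xyz": [0,0,0],"rot": [0,0,0]},{"xyz": [0,0,0],"rot": [0,0,0]},{"xyz": [0,0,0],"rot": [0,0,0]},{"xyz": [0,0,0],"rot": [0,0,0]},{"xyz": [0,0,0],"rot": [0,0,0]},{"xyz": [0,0,0],"rot": [0,0,0]},{"xyz": [0,0,0],"rot": [0,0,0]}]' --grip 0.05 --force 10

```text
t: 20.2
tool_pos: [0.4451, -0.087, 0.0228]
orientation: [2.246, 2.196, 0.0]
force: [-1.1, -0.4, 2.5]
opening: 0.0156
```

>>> carry_out --steps '[{"xyz": [0,0,2],"rot": [0,0,0]},{"xyz": [0,0,5],"rot": [0,0,0]},{"xyz": [1,2,8],"rot": [0,0,-1]},{"xyz": [3,5,9],"rot": [0,0,-3]},{"xyz": [5.5,8.5,9],"rot": [0,0,-5]},{"xyz": [8,12,9],"rot": [0,0,-7]},{"xyz": [10.5,15.5,9],"rot": [0,0,-9]},{"xyz": [13,19,9],"rot": [0,0,-10]},{"xyz": [14.1,20.9,8],"rot": [0,0,-10.1]},{"xyz": [14.1,20.9,7],"rot": [0,0,-10.1]}]'

```text
t: 21.2
tool_pos: [0.5871, 0.1247, 0.0923]
orientation: [2.428, 1.993, 0.002]
force: [-0.2, -0.7, -0.8]
opening: 0.0156
```

>>> carry_out --steps '[{"xyz": [0,0,-1],"rot": [0,0,0]},{"xyz": [0,0,-1],"rot": [0,0,0]},{"xyz": [0,0,-1],"rot": [0,0,0]}]'

```text
t: 21.5
tool_pos: [0.5852, 0.1209, 0.0821]
orientation: [-2.432, -1.988, 0.002]
force: [0.2, -0.1, 0.3]
opening: 0.0156
```

```bash
python3 - <<'E'
from plant import *; from h import *
s=read_state(); print(s["t"],s["tool_pos"],s["orientation"],s["opening"],s["force"])
R=Ro.from_rotvec(s["orientation"]).as_matrix(); print("jaw ang",np.degrees(np.arctan2(R[1,0],R[0,0])))
snap("side","s10");snap("scene","c10"); snap("wrist","w10")
a=cv2.resize(load("s10")[1][130:290,210:410],(500,400));b=cv2.resize(load("c10")[1][180:420,250:490],(400,400))
cv2.imwrite("pics/z10.png",np.hstack([a[:,100:],b])[:,:,::-1])
E
```

```text
21.5 [0.58517025 0.12092362 0.08210142] [-2.43174658e+00 -1.98801111e+00  2.11593240e-03] 0.015550195646728084 [ 0.24600705 -0.07775491  0.28793279]
jaw ang 78.53366793360301
```

View pics/z10.png

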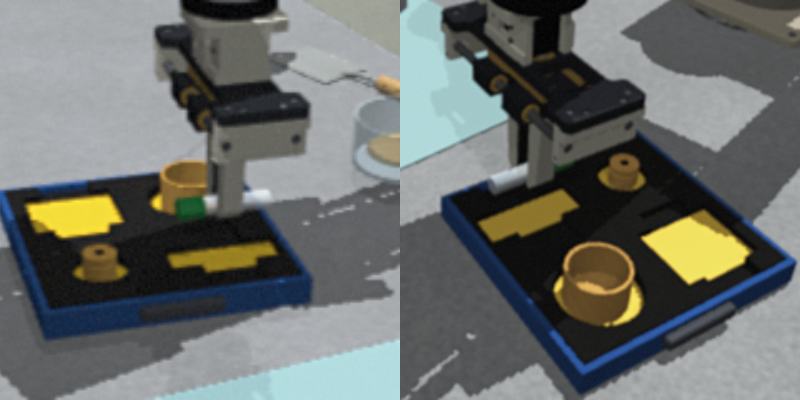

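View pics/w10.png

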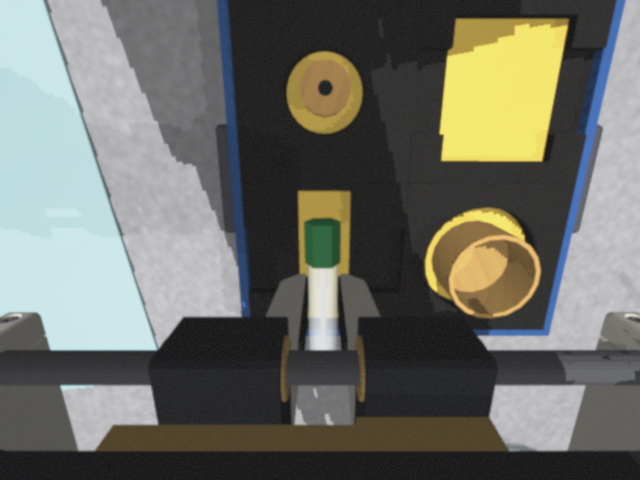

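>>> carry_out --steps '[{"xyz": [0.1,0.1,-1.5],"rot": [0,0,0]},{"xyz": [0.1,0.1,-3],"rot": [0,0,0]},{"xyz": [0.1,0.1,-3.8],"rot": [0,0,0]},{"xyz": [0.1,0.1,-4.1],"rot": [0,0,0]},{"xyz": [0.1,0.1,-4.1],"rot": [0,0,0]},{"xyz": [0.1,0.1,-4.1],"rot": [0,0,0]}]'

```text
t: 22.25
tool_pos: [0.5872, 0.1231, 0.0418]
orientation: [2.431, 1.99, 0.0]
force: [0.1, -0.1, -0.3]
opening: 0.0158
```

>>> carry_out --steps '[{"xyz": [0,0,-0.1],"rot": [0,0,0]},{"xyz": [0,0,-0.2],"rot": [0,0,0]},{"xyz": [0,0,-0.2],"rot": [0,0,0]},{"xyz": [0,0,-0.2],"rot": [0,0,0]}]'

```text
t: 22.65
tool_pos: [0.5871, 0.123, 0.0398]
orientation: [2.431, 1.99, 0.0]
force: [0.8, 0.1, 0.7]
opening: 0.0156
```

>>> carry_out --steps '[{"xyz": [0,0,-0.05],"rot": [0,0,0]},{"xyz": [0,0,-0.1],"rot": [0,0,0]},{"xyz": [0,0,-0.15],"rot": [0,0,0]},{"xyz": [0,0,-0.15],"rot": [0,0,0]},{"xyz": [0,0,-0.15],"rot": [0,0,0]}]'

```text
t: 23.15
tool_pos: [0.587, 0.123, 0.0381]
orientation: [-2.431, -1.99, 0.0]
force: [-0.1, 1.0, -1.8]
opening: 0.0156
```

>>> carry_out --steps '[{"xyz": [0,0,-0.05],"rot": [0,0,0]},{"xyz": [0,0,-0.1],"rot": [0,0,0]},{"xyz": [0,0,-0.1],"rot": [0,0,0]}]'

```text
t: 23.45
tool_pos: [0.5871, 0.123, 0.0378]
orientation: [2.431, 1.99, 0.0]
force: [-2.9, 0.2, 4.5]
opening: 0.0155
```

>>> carry_out --steps '[{"xyz": [0,0,0.05],"rot": [0,0,0]},{"xyz": [0,0,0.05],"rot": [0,0,0]},{"xyz": [0,0,0.05],"rot": [0,0,0]},{"xyz": [0,0,0.05],"rot": [0,0,0]},{"xyz": [0,0,2],"rot": [0,0,0]},{"xyz": [0,0,5],"rot": [0,0,0]},{"xyz": [0,0,9],"rot": [0,0,0]},{"xyz": [0,-2,11],"rot": [0,0,0]}]' --grip 0.38

```text
t: 24.25
tool_pos: [0.5885, 0.1047, 0.151]
orientation: [2.428, 1.991, 0.007]
force: [1.3, -0.3, 0.4]
opening: 0.0355
```

>>> carry_out --steps '[{"xyz": [0,-4,0],"rot": [0,0,-1]},{"xyz": [0.1,-8,0],"rot": [0,0,-2]},{"xyz": [0.3,-12.5,0],"rot": [0,0,-2.6]},{"xyz": [0.5,-17,0],"rot": [0,0,-2.6]},{"xyz": [0.7,-21.5,0],"rot": [0,0,-2.6]},{"xyz": [0.8,-26,0],"rot": [0,0,-2.6]},{"xyz": [0.9,-29,0],"rot": [0,0,-2.6]},{"xyz": [1,-30.2,-3],"rot": [0,0,-2.6]},{"xyz": [1,-30.2,-5],"rot": [0,0,-2.6]},{"xyz": [1,-30.2,-5],"rot": [0,0,-2.6]}]' --grip 0.8

```text
t: 25.25
tool_pos: [0.5943, -0.1986, 0.0931]
orientation: [-2.472, -1.929, 0.005]
force: [-0.5, 0.2, -0.8]
opening: 0.0745
```

>>> carry_out --steps '[{"xyz": [0,0,0],"rot": [0,0,0]},{"xyz": [0,0,0],"rot": [0,0,0]},{"xyz": [0,0,0],"rot": [0,0,0]}]'

```text
t: 25.55
tool_pos: [0.5981, -0.1989, 0.099]
orientation: [2.473, 1.934, 0.002]
force: [-0.3, 0.2, -0.3]
opening: 0.0739
```

```bash
python3 - <<'E'
from plant import *; from h import *
s=read_state(); print(s["t"],s["tool_pos"],s["orientation"],s["opening"],s["force"])
R=Ro.from_rotvec(s["orientation"]).as_matrix(); print("jaw ang",np.degrees(np.arctan2(R[1,0],R[0,0])))
snap("scene","c11"); c,im=snap("wrist","w11")
b=cv2.resize(load("c11")[1][180:420,250:490],(400,400))
cv2.imwrite("pics/z11.png",b[:,:,::-1])
cv2.imwrite("pics/z11w.png",cv2.resize(im[100:400,120:520],(800,600),interpolation=cv2.INTER_CUBIC)[:,:,::-1])
E
```

```text
25.55 [ 0.59813241 -0.19889431  0.09898095] [2.47302091e+00 1.93363902e+00 2.08478650e-03] 0.07394532376709316 [-0.27273868  0.24900639 -0.28392229]
jaw ang 76.04321174786065
```

View pics/z11.png

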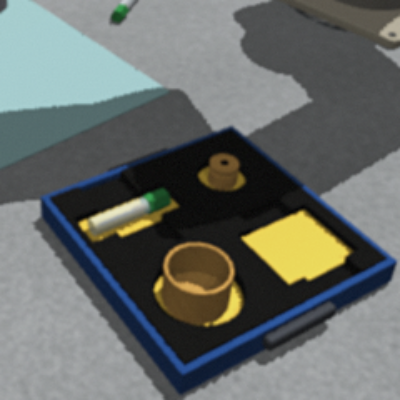

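View pics/z11w.png

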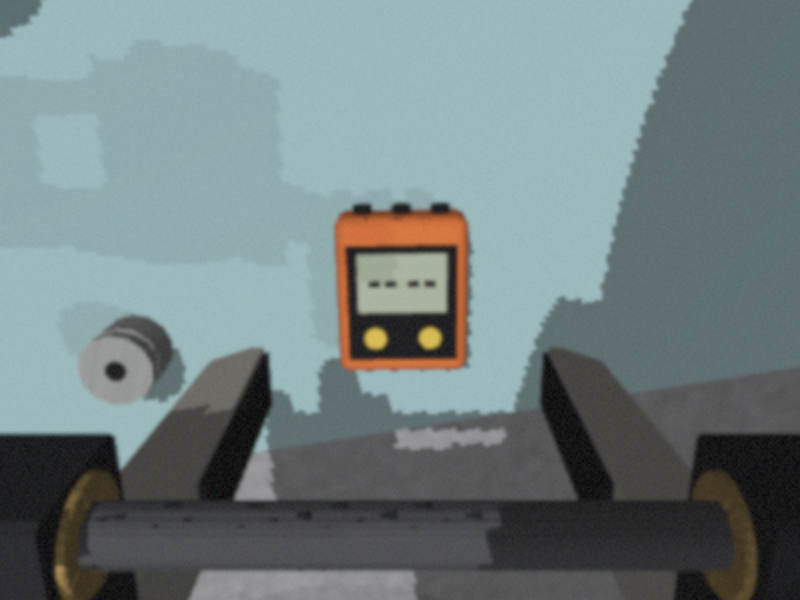

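```bash
python3 - <<'E'
from h import *
c,im=load("w11"); np.set_printoptions(precision=4,suppress=True)
Z=lambda x,y:(x/2+120-.25,y/2+100-.25)
P=[plane(c,Z(*p),.019) for p in [(340,214),(467,214),(466,366),(345,366)]]
print(np.array(P),np.mean(P,0)); print("steel",plane(c,Z(115,371),.025))
w1,_=load("w1")
print("yb h",tri([(c,Z(376,338)),(w1,(477/3+169.7,384/3+109.7))]),tri([(c,Z(430,338)),(w1,(486/3+169.7,345/3+109.7))]))
R=np.radians(76.04);u=np.array([np.cos(R),np.sin(R)]);t=np.array([.5975,-.198]);print("finger outer",t-u*.055, t-u*.037)
E
```

```text
[[ 0.5609 -0.213   0.019 ]
 [ 0.5716 -0.1699  0.019 ]
 [ 0.6284 -0.1828  0.019 ]
 [ 0.6174 -0.2269  0.019 ]] [ 0.5946 -0.1981  0.019 ]
steel [ 0.5965 -0.308   0.025 ]
yb h (array([ 0.609 , -0.2129,  0.0202]), [np.float64(0.0004364774407266935), np.float64(0.0004364774407267193)]) (array([ 0.6133, -0.1933,  0.021 ]), [np.float64(0.00016516298486209514), np.float64(0.00016516298486196238)])
finger outer [ 0.5842 -0.2514] [ 0.5886 -0.2339]
```

>>> carry_out --steps '[{"xyz": [-0.2,0.1,-3],"rot": [0,0,0]},{"xyz": [-0.2,0.1,-5.5],"rot": [0,0,0]},{"xyz": [-0.2,0.1,-7],"rot": [0,0,0]},{"xyz": [-0.2,0.1,-7.5],"rot": [0,0,0]},{"xyz": [-0.2,0.1,-7.5],"rot": [0,0,0]},{"xyz": [-0.2,0.1,-7.5],"rot": [0,0,0]}]'

```text
t: 26.25
tool_pos: [0.596, -0.1983, 0.0235]
orientation: [2.474, 1.933, 0.001]
force: [0.3, 0.2, 0.7]
opening: 0.0744
```

>>> carry_out --steps '[{"xyz": [0,0,0],"rot": [0,0,0]},{"xyz": [0,0,0],"rot": [0,0,0]},{"xyz": [0,0,0],"rot": [0,0,0]},{"xyz": [0,0,0],"rot": [0,0,0]},{"xyz": [0,0,0],"rot": [0,0,0]},{"xyz": [0,0,0],"rot": [0,0,0]},{"xyz": [0,0,0],"rot": [0,0,0]}]' --grip 0.38 --force 12

```text
t: 26.95
tool_pos: [0.5952, -0.1981, 0.0225]
orientation: [2.475, 1.934, 0.0]
force: [-1.2, -0.5, 2.8]
opening: 0.048
```

>>> carry_out --steps '[{"xyz": [0,0,2],"rot": [0,0,0]},{"xyz": [0,0,5],"rot": [0,0,0]},{"xyz": [0,2,8],"rot": [0,0,0.5]},{"xyz": [-1,5.5,9],"rot": [0,0,1]},{"xyz": [-2,9.5,9],"rot": [0,0,1.5]},{"xyz": [-3,14,9],"rot": [0,0,2]},{"xyz": [-4,18.5,9],"rot": [0,0,2.5]},{"xyz": [-5,23,9],"rot": [0,0,2.5]},{"xyz": [-6,27.5,9],"rot": [0,0,2.5]},{"xyz": [-7,32,9],"rot": [0,0,2.5]}]'

```text
t: 27.95
tool_pos: [0.5241, 0.1237, 0.1119]
orientation: [-2.433, -1.987, 0.0]
force: [2.0, 0.1, -1.4]
opening: 0.048
```

>>> carry_out --steps '[{"xyz": [-0.8,4,0],"rot": [0,0,0]},{"xyz": [-1.5,8,0],"rot": [0,0,0]},{"xyz": [-1.9,11,0],"rot": [0,0,0]},{"xyz": [-2,12.3,-1],"rot": [0,0,0]},{"xyz": [-2,12.3,-3],"rot": [0,0,0]},{"xyz": [-2,12.3,-3],"rot": [0,0,0]},{"xyz": [-2,12.3,-3],"rot": [0,0,0]}]'

```text
t: 28.65
tool_pos: [0.5043, 0.2441, 0.0811]
orientation: [-2.433, -1.987, 0.004]
force: [0.2, 0.3, -0.7]
opening: 0.0482
```

```bash
python3 - <<'E'
from plant import *; from h import *
s=read_state(); print(s["t"],s["tool_pos"],s["orientation"],s["opening"],s["force"])
R=Ro.from_rotvec(s["orientation"]).as_matrix(); print("jaw ang",np.degrees(np.arctan2(R[1,0],R[0,0])))
snap("side","s12");snap("scene","c12")
a=cv2.resize(load("s12")[1][130:290,210:410],(500,400));b=cv2.resize(load("c12")[1][180:420,280:520],(400,400))
cv2.imwrite("pics/z12.png",np.hstack([a[:,:400],b])[:,:,::-1])
E
```

```text
28.65 [0.50432121 0.24408469 0.08111554] [-2.43287514 -1.98666361  0.00385324] 0.048184365911559016 [ 0.22653801  0.28793091 -0.69443714]
jaw ang 78.46961104818234
```

View pics/z12.png

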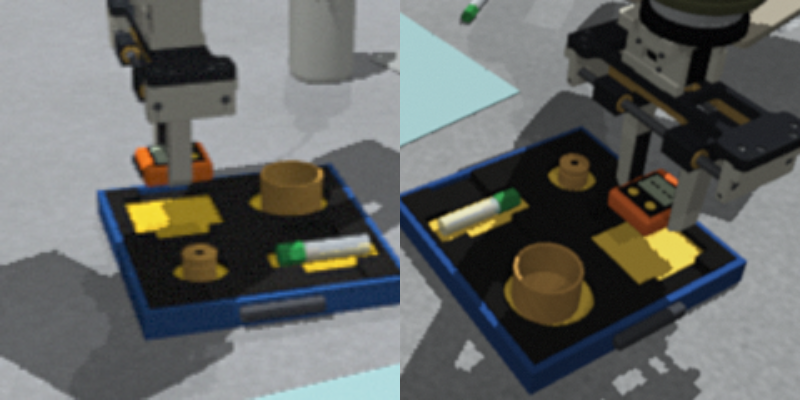

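>>> carry_out --steps '[{"xyz": [0,0.1,-1.5],"rot": [0,0,0]},{"xyz": [0,0.1,-3],"rot": [0,0,0]},{"xyz": [0,0.1,-3.7],"rot": [0,0,0]},{"xyz": [0,0.1,-4],"rot": [0,0,0]},{"xyz": [0,0.1,-4],"rot": [0,0,0]},{"xyz": [0,0.1,-4],"rot": [0,0,0]}]'

```text
t: 29.35
tool_pos: [0.5052, 0.2461, 0.0423]
orientation: [2.433, 1.988, 0.0]
force: [0.0, -0.1, -0.5]
opening: 0.048
```

>>> carry_out --steps '[{"xyz": [0,0,-0.1],"rot": [0,0,0]},{"xyz": [0,0,-0.2],"rot": [0,0,0]},{"xyz": [0,0,-0.2],"rot": [0,0,0]},{"xyz": [0,0,-0.2],"rot": [0,0,0]}]'

```text
t: 29.75
tool_pos: [0.5051, 0.2461, 0.0403]
orientation: [2.433, 1.988, 0.0]
force: [-0.3, 0.1, -1.1]
opening: 0.0479
```

>>> carry_out --steps '[{"xyz": [0,0,-0.1],"rot": [0,0,0]},{"xyz": [0,0,-0.2],"rot": [0,0,0]},{"xyz": [0,0,-0.25],"rot": [0,0,0]},{"xyz": [0,0,-0.25],"rot": [0,0,0]},{"xyz": [0,0,-0.25],"rot": [0,0,0]}]'

```text
t: 30.25
tool_pos: [0.505, 0.246, 0.0376]
orientation: [2.433, 1.988, 0.0]
force: [-0.2, 0.3, -1.2]
opening: 0.0479
```

>>> carry_out --steps '[{"xyz": [0,0,-0.05],"rot": [0,0,0]},{"xyz": [0,0,-0.1],"rot": [0,0,0]},{"xyz": [0,0,-0.1],"rot": [0,0,0]}]'

```text
t: 30.55
tool_pos: [0.5051, 0.2461, 0.0375]
orientation: [2.433, 1.988, -0.0]
force: [-3.9, -2.0, 7.8]
opening: 0.0476
```

Contact. Release and lift clear.

>>> carry_out --steps '[{"xyz": [0,0,0.05],"rot": [0,0,0]},{"xyz": [0,0,0.05],"rot": [0,0,0]},{"xyz": [0,0,0.05],"rot": [0,0,0]},{"xyz": [0,0,0.05],"rot": [0,0,0]},{"xyz": [0,0,2],"rot": [0,0,0]},{"xyz": [0,0,5],"rot": [0,0,0]},{"xyz": [0,0,9],"rot": [0,0,0]},{"xyz": [2,0,14],"rot": [0,0,0]},{"xyz": [5,-2,18],"rot": [0,0,0]},{"xyz": [9,-3,20],"rot": [0,0,0]}]' --grip 0.63

```text
t: 31.55
tool_pos: [0.5941, 0.2169, 0.2401]
orientation: [2.43, 1.989, 0.007]
force: [0.3, 0.7, 0.4]
opening: 0.0588
```

>>> carry_out --steps '[{"xyz": [4,-2,0],"rot": [0,0,0]},{"xyz": [8,-4,0],"rot": [0,0,0]},{"xyz": [12,-6,0],"rot": [0,0,0]},{"xyz": [12,-6,0],"rot": [0,0,0]},{"xyz": [12,-6,0],"rot": [0,0,0]}]'

```text
t: 32.05
tool_pos: [0.7131, 0.1558, 0.2333]
orientation: [-2.433, -1.985, 0.004]
force: [-0.9, 0.2, 1.2]
opening: 0.0586
```

```bash
python3 - <<'E'
from plant import *; from h import *
s=read_state(); print(s["t"],s["tool_pos"],s["opening"],s["force"])
c,_=snap("side","s13");sc,_=snap("scene","c13");w,_=snap("wrist","w13")
a=cv2.resize(load("s13")[1][130:450,210:530],(400,400));b=cv2.resize(load("c13")[1][180:420,280:520],(400,400))
cv2.imwrite("pics/z13.png",np.hstack([a,b])[:,:,::-1])
E
```

```text
32.05 [0.71310359 0.15576973 0.23334299] 0.05856036775359114 [-0.85519154  0.18212936  1.2193437 ]
```

View pics/z13.png

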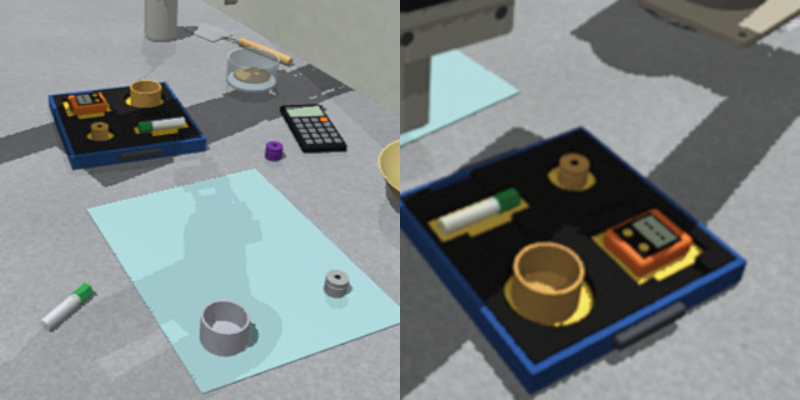

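View pics/w13.png

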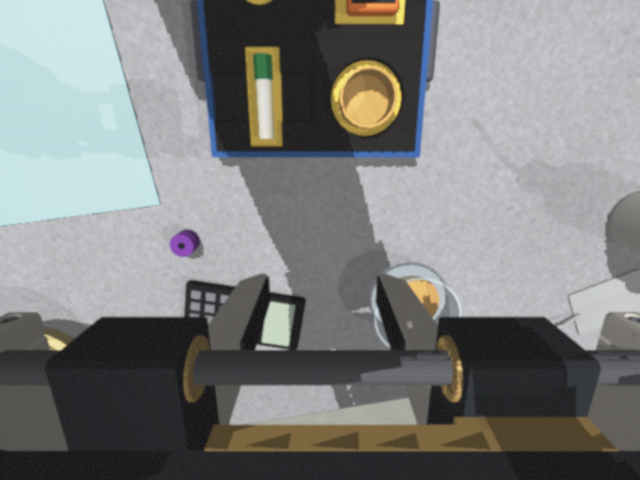

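```bash
python3 - <<'E'
from h import *
a,i=load("s13");b,j=load("c13")
print("bore want z .039",tri([(a,(288.4,232.2)),(b,(385,274.5))])[0]);print("rim want .049",tri([(a,(326.8,198.2)),(b,(368.4,339))])[0])
cv2.imwrite("pics/z14.png",cv2.resize(i[180:280,240:380],(770,550),interpolation=cv2.INTER_CUBIC)[:,:,::-1])
E
```

```text
bore want z .039 [0.47794363 0.14109587 0.03876377]
rim want .049 [0.60887707 0.22329186 0.05057342]
```

View pics/z14.png

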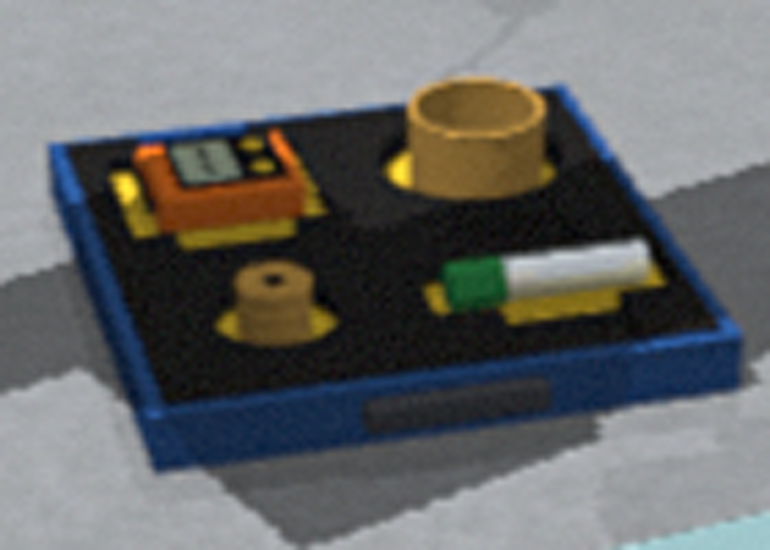

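All four sit flat in their pockets, with the yellow floor visible round each.

```bash
python3 - <<'E'
from plant import *
print(read_state()["force"]); print(close_job())
E
```

```text
[-0.50065063  0.31030136 -0.65992598]
the job is handed in; nothing more can be done
None
```

The kit is packed and the job handed in at about 32 s. I set the brass cup, brass weight, green-capped tube and orange stopwatch, in that order, down in their own foam pockets. Each was lowered to light contact before I opened the fingers, with a peak of about 10 N at the wrist.

I took the tube on the mat, which measured farthest left (y about -0.09 m, against about -0.17 m for the other one). The aluminium cup, steel weight, purple weight and spare tube were not touched.

**Last checks:**
- **Pictures:** the final side, scene and wrist views show all four items in their pockets, the cup upright and the watch face up. They appear flat, with yellow floor showing round each. The gripper was clear of everything.
- **Heights:** the cup rim measured 50.6 mm (49 expected) and the weight top 38.8 mm (39 expected). I did not re-measure the tube and watch heights after release. Their contact heights at set-down matched the pocket floor.
- **Disagreements:** a rough final two-view fix put the weight about 5 mm in x from where the gripper let go of it. The fix used coarsely read pixels, and the pictures show the weight inside its pocket. One early two-view fix of the watch pocket was bad because I had paired the wrong points, so I used the single-view positions and the 104 mm insert spacing, which agreed with each other.

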